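# Let the seed balls out of the lever hopper

## Task

Press the hopper's lever right down with a fingertip so that its lid swings wide open, and keep it down until all three clay seed balls have rolled into the black tray; then ease the lever back up slowly so that the lid comes down gently without slamming, and leave the lid shut. Work it by the lever alone: do not touch the lid or the balls, lift nothing, and leave the tray, bowl, jar and brush where they are.

Things in the scene. Friction and masses are not known exactly. Their poses are not given: they have to be found in the camera images.
- hopper: Fixed aluminium dispenser on a dark base plate 130 x 270 x 10 mm; origin on the work surface, z up, 15 mm to -y of the plate's centre. An open-topped chute 43 mm wide, top edges 105 to 140 mm high, slopes down along its y axis to the lid at the -y end; the lever sticks out at the +y end. A steel rod along its +x side links the two; nothing is higher than 190 mm. Yaw varies.
- lever_pad (a point): Centre of the top face of the lever's black rubber pad, 36 mm (hopper's x) x 42 mm. The lever slopes up 15 degrees towards the hopper's +y at rest; its hinge, parallel to the hopper's x, is at (0, +100, +140) mm in the hopper's frame, 95 mm from the pad. Pad top about 171 mm above the work surface at rest, 132 mm fully down: it moves almost straight down, free below.
- lever (a joint): Lever angle in rad: 0 at rest (up), 0.42 fully down, at a firm stop. A return spring pushes it up; at the pad it takes about 3 N to start and about 6 N to hold it fully down. Let go, it snaps back and slams the lid.
- lid (a joint): Lid angle in rad: 0 shut (hanging), 1.15 wide open. It always equals 2.74 times the lever angle.
- lid_edge (a point): Middle of the lower edge of the lid, an aluminium flap 44 mm wide and 50 mm high that closes the chute's mouth; it is hinged along its top edge, parallel to the hopper's x axis, 114 mm above the work surface, and swings outwards and up, towards the hopper's -y.
- tray: Loose open black plastic tray, outside 170 mm (its x) x 210 mm (its y) x 45 mm high, walls 5 mm. Origin: centre of its underside. It stands on the work surface under the chute's mouth.
- ball0_center (a point): Centre of the lowest of three alike terracotta-brown clay seed balls, 32 mm in diameter, about 28 g; it leans against the inside of the shut lid.
- ball1_center (a point): Centre of the second seed ball in the chute, behind the lowest.
- ball2_center (a point): Centre of the third and highest seed ball in the chute.
- bowl: Bystander: loose white bowl, 120 mm across the rim, 42 mm high; origin at the centre of its underside.
- jar: Bystander: loose closed jar, 52 mm in diameter, 80 mm high; origin at the centre of its underside.
- brush: Bystander: loose hand brush 200 mm long, 42 mm wide, 20 mm high, lying on the work surface beside the tray, its length along its own x axis; origin at the middle of its underside.
There are look-alikes about, which are no part of the job. Leave any green look-alike of the part that bears ball2_center alone. What is shaped like the part that bears ball1_center but green is not meant.

How it is judged:
By the outcome, as a careful person would: the job done as asked, in the order asked, and still so for the second after the job is handed in, with the robot touching nothing.
It also fails if it takes over 43 s, if anything falls off the work surface, if the arm or the gripper's body presses on something with over 40 N, if the wrist force passes 120 N, or if a joint passes its speed limit or range.

## Robot

A 6-joint arm with a two-finger parallel gripper is mounted at the origin on the work surface. World frame = base frame: x ahead of the robot, y to its left, z up, the work surface at z = 0. Lengths are in m, angles in rad, forces in N, time in s.
With the tool pointing down it reaches from about 0.3 to 0.775 m from the base axis. Payload 14.6 kg.
Tool frame: the origin (TCP) lies midway between the tips of the shut fingers; the grasp point (between the pads) lies 19 mm behind it; z points along the fingers, y is the line along which they close (so a half turn about z gives the same grasp; the last joint's range is limited). The gripper opens to 94 mm and grips with 3 to 60 N. Pads are 16 mm wide; open, the fingers measure 119 mm over their backs; the gripper's body (75 mm by 177 mm) begins 78 mm behind the grasp point.
Start: joints at [1.254, 0.3, 1.521, -0, 1.321, -0.067], TCP at [0.136, 0.533, 0.205] pointing down, gripper open.
Joint ranges: [-3.03, 3.03], [-0.79, 2.21], [0.23, 2.52], [-1.04, 4.18], [0, 3.07], [-2.55, 2.55]. Speed limits (rad/s): [2.22, 2.22, 2.57, 3.14, 3.14, 3.14].

## Interface

Orientations are given as [roll, pitch, yaw] about the fixed x, y, z axes, in that order (R = Rz(yaw) Ry(pitch) Rx(roll)).
In Python, from station import * gives the robot as it stands.
- The arm moves only by the tool send_rows, never from a script. Its argument "targets" is a list of rows, each an object of numbers: "x", "y", "z": the shift along the world's x, y, z in units of 0.2 m (1.0 is 0.2 m); "spin": the turn about the world's z in units of pi/2 rad (1.0 is pi/2 rad); "claw": the finger opening in mm, from 0 to 94. A call has 1 to 20 rows; each row shifts and turns the commanded pose from where the row before left it; what a row does not reach is not made up. A row lasts 1/10 s, in which the tool goes at most 50 mm and 8.59 degrees, less where a joint would pass 70% of its speed; a pose out of reach is approached as far as the arm can. A call with a number of a shift or a turn outside -1 to 1 is refused whole. A call with a gripper value outside its range is refused whole. The fingers move at their own pace and stop on an object; "force" is the grip in N (left out, the last holds). Time passes only in rows, so rows that do not move let the fingers close. It gives the time, the measured TCP pose, the force, the opening and the grip force at its end, in the units of the state.
- get_obs(): the state, without advancing time (a new reading comes with each control period).
- camera(name): name is "scene" or "top" or "wrist"; returns the picture (480x640x3 uint8, blue, green, red); there is no depth.
- camera_model(name): a dict with "fovy" (degrees; the focal length in pixels is half the picture's height over the tangent of half this angle, whatever the lens; pixels are square), "cx", "cy" (the principal point, pixels), "dist" ([k1, k2, p1, p2, k3] as OpenCV has them; the pictures are not rectified), "T" (4x4, takes a point from camera to world coordinates). Camera axes: x right, y down, z forward; pixel columns grow to the right and rows downward; lengths in m; the calibration is good to about 2 mm. A picture is of the moment at which its call begins: read the wrist's pose just before it. camera_model takes no time and is no camera call; for the wrist camera it gives the pose at the moment of the call.
- hand_in(): hands the job in; it is judged then, once.
The state is a dict: "time_s": time; "qpos": joint angles; "joint_vel": joint speeds; "tau": joint torques, N m; "ee_pos": TCP position; "eef_rot": TCP orientation; "force": force on the tool from outside, world axes, zero at the start; "moment": the same for the moment, N m; "grip_width": finger opening in m; "grip_force": force on a finger pad.
Only numpy, scipy, OpenCV 4.12 (cv2) and the standard library are available. Lean on these libraries where they do the work, as an engineer would, in place of code of your own. Each camera call takes 0.05 s, during which the arm holds its last target. There are 200 camera calls.

## Working session

There is one attempt and no reset: what is moved stays moved. The work goes in short steps, Python scripts to look and compute and a tool call to move; the robot and the scene stay as the last step left them, time stands still between calls to the robot, and variables do not carry over. Pictures are saved under pics/ and viewed, at most 10 in all, crops included, and the job is handed in when it is done.

Besides the shell and the picture viewer there is one more tool, called after "Call:" as name([rows], argument=value, ...), one row to a line, values as JSON. send_rows: Moves the arm, as the interface text tells. Its arguments: {"type":"object","properties":{"targets":{"type":"array"},"force":{"type":"number"}},"required":["targets"]}

```bash
mkdir -p pics
python3 - <<'E'
from station import *
import cv2,numpy as np
o=get_obs();print(o)
a=camera("scene");b=camera("top")
cv2.imwrite("pics/scene.png",a);cv2.imwrite("pics/top.png",b)
for n in("scene","top"):print(n,camera_model(n))
E
```

```text
{'time_s': 0.0, 'qpos': array([ 1.25440313e+00,  3.00488641e-01,  1.52159215e+00,  1.25695306e-05,
        1.32072547e+00, -6.65874272e-02]), 'joint_vel': array([ 0.0011345 ,  0.00175907,  0.00070878,  0.00025965, -0.00105738,
        0.00026616]), 'tau': array([ 1.82052067e-03, -5.31812632e+01, -3.52729011e+01,  7.09197437e-02,
        2.45045620e-02, -8.44087458e-05]), 'ee_pos': array([0.13587593, 0.53266834, 0.20487204]), 'eef_rot': array([-3.14038255e+00, -9.28986955e-05,  2.89178371e+00]), 'force': array([-0.49780585, -0.21057565, -0.17611222]), 'moment': array([ 0.02083364, -0.00410443, -0.04820204]), 'grip_force': 0.0, 'grip_width': 0.09409106165964562}
scene {'fovy': 50.98425915106027, 'cx': 319.5973829757509, 'cy': 238.8105423052213, 'dist': array([-0.10409029,  0.        ,  0.        ,  0.        ,  0.        ]), 'T': array([[ 0.15522744,  0.74536234, -0.64833589,  1.19193691],
       [ 0.98777991, -0.12639251,  0.0911909 , -0.03411551],
       [-0.01397453, -0.6545685 , -0.75587353,  0.87717492],
       [ 0.        ,  0.        ,  0.        ,  1.        ]])}
top {'fovy': 43.76161798793751, 'cx': 318.1112590167492, 'cy': 234.45975476663958, 'dist': array([0.04201318, 0.        , 0.        , 0.        , 0.        ]), 'T': array([[-7.15317271e-03, -9.98855965e-01,  4.72820698e-02,
         4.90847575e-01],
       [-9.99973272e-01,  7.21668084e-03,  1.17260478e-03,
         5.51054549e-02],
       [-1.51248288e-03, -4.72724182e-02, -9.98880889e-01,
         1.18907825e+00],
       [ 0.00000000e+00,  0.00000000e+00,  0.00000000e+00,
         1.00000000e+00]])}
```

View pics/scene.png

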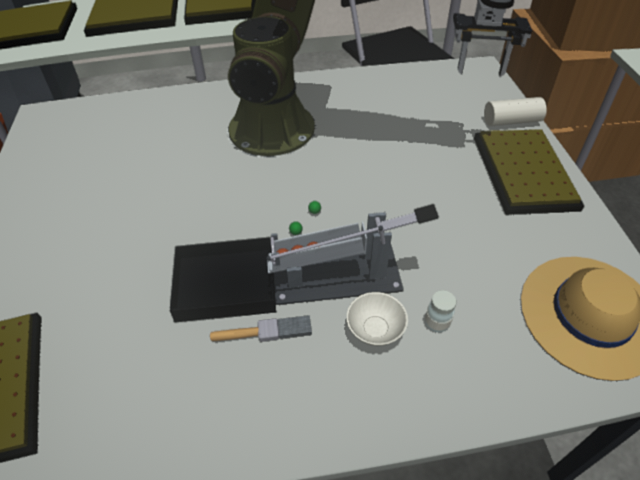

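View pics/top.png

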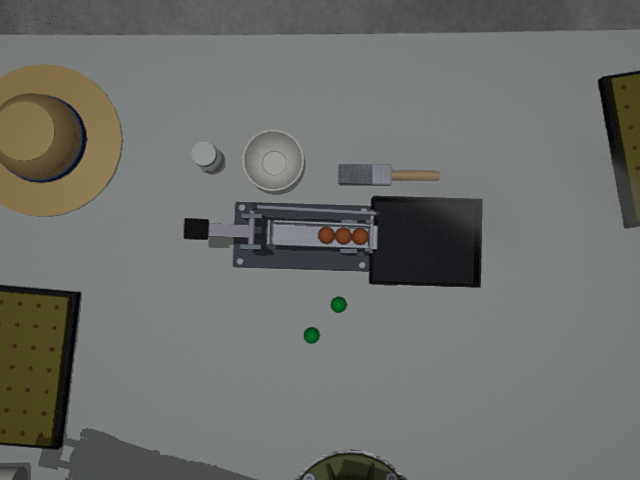

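The top view shows the lever pad at (196,229), three brown balls in the chute at (327/344/361,236), and the tray at (426,242). The green look-alikes at (339,304) and (312,335) lie loose on the table. In the scene view the pad is at (427,213). The only thing that could be mistaken for the pad is the black tray, or possibly the black trays of soil. The pad is the small black square on the lever at the hopper's +y end.

```bash
cat > h.py <<'E'
import cv2,numpy as np
from station import *
def ray(n,uv,m=None):
    m=m or camera_model(n);f=240/np.tan(np.radians(m["fovy"]/2))
    K=np.array([[f,0,m["cx"]],[0,f,m["cy"]],[0,0,1]])
    p=cv2.undistortPoints(np.array([[uv]],float),K,m["dist"])[0,0]
    return m["T"][:3,3],m["T"][:3,:3]@np.array([*p,1])
def plane(n,uv,z,m=None):
    o,d=ray(n,uv,m);return o+d*(z-o[2])/d[2]
def tri(a,b):
    (o1,d1),(o2,d2)=a,b
    t=np.linalg.lstsq(np.c_[d1,-d2],o2-o1,rcond=None)[0]
    p,q=o1+d1*t[0],o2+d2*t[1];return (p+q)/2,np.linalg.norm(p-q)
def blob(mask,box):
    x0,y0,x1,y1=box;s=mask[y0:y1,x0:x1].astype(np.uint8)
    n,l,st,c=cv2.connectedComponentsWithStats(s);i=1+np.argmax(st[1:,4])
    return c[i]+[x0,y0],st[i],c
E
python3 - <<'E'
from h import *
a=cv2.imread("pics/scene.png");b=cv2.imread("pics/top.png")
cb,sb,_=blob(b.max(2)<45,(178,210,215,248));ca,sa,_=blob(a.max(2)<50,(408,198,445,228))
print(cb,sb,ca,sa)
print("pad tri",tri(ray("top",cb),ray("scene",ca)),"plane",plane("top",cb,.171),plane("scene",ca,.165))
r=b.astype(int);m=(r[...,2]>110)&(r[...,2]>2*r[...,0])
n,l,st,c=cv2.connectedComponentsWithStats(m[220:255,300:380].astype(np.uint8));print(st[1:,4],c[1:]+[300,220])
for u in((327,235.5),(344,236),(361,236.5)):print("ball",plane("top",u,.1))
for u in((242,208),(240,262),(363,266),(364,210)):print("bolt",plane("top",u,.01))
for u in((374,198),(481,199),(479,286),(370,283)):print("tray",plane("top",u,.045))
cv2.imwrite("pics/crop.png",np.hstack([cv2.resize(b[190:290,160:300],None,fx=2.8,fy=3),cv2.resize(a[190:290,300:460],None,fx=2.5,fy=3)]))
E
```

```text
[195.8649789  228.54008439] [  6   8  25  21 474] [425.80392157 213.50588235] [  7   7  23  18 255]
pad tri (array([0.55114522, 0.26641662, 0.16508366]), np.float64(0.001375749158864149)) plane [0.55064054 0.26451409 0.171     ] [0.5510894  0.26716885 0.165     ]
[52 51 55] [[325.78846154 234.40384615]
 [342.90196078 234.94117647]
 [359.96363636 235.76363636]]
ball [0.54038223 0.04018254 0.1       ]
ball [0.53924553 0.00918458 0.1       ]
ball [ 0.53810946 -0.02179863  0.1       ]
bolt [0.60014865 0.20667891 0.01      ]
bolt [0.49346418 0.21073385 0.01      ]
bolt [ 0.48383722 -0.03146739  0.01      ]
bolt [ 0.59444303 -0.03463247  0.01      ]
tray [ 0.61433829 -0.05140581  0.045     ]
tray [ 0.61072781 -0.25595805  0.045     ]
tray [ 0.44466927 -0.24880869  0.045     ]
tray [ 0.45157648 -0.04188397  0.045     ]
```

View pics/crop.png

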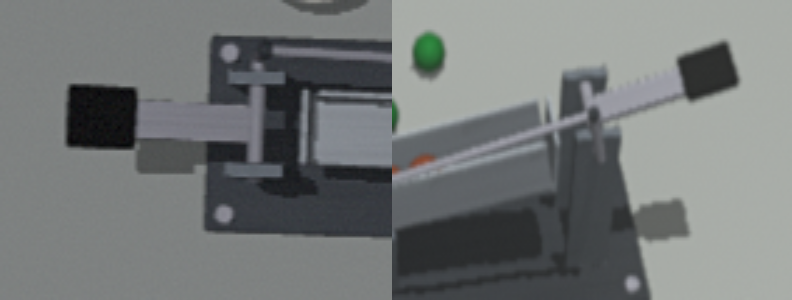

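The crop confirms the pad: a small black square at the free end of the lever. It triangulates to (0.551, 0.266, 0.165–0.171), as expected for the pad. The hopper's yaw is about -2°. I'll shut the fingers and move above the pad.

Call:
send_rows([
  {"x": 0.104,"y": -0.067,"z": 0.005,"claw": 0},
  {"x": 0.104,"y": -0.067,"z": 0.005,"claw": 0},
  {"x": 0.104,"y": -0.067,"z": 0.005,"claw": 0},
  {"x": 0.104,"y": -0.067,"z": 0.005,"claw": 0},
  {"x": 0.104,"y": -0.067,"z": 0.005,"claw": 0},
  {"x": 0.104,"y": -0.067,"z": 0.005,"claw": 0},
  {"x": 0.104,"y": -0.067,"z": 0.005,"claw": 0},
  {"x": 0.104,"y": -0.067,"z": 0.005,"claw": 0},
  {"x": 0.104,"y": -0.067,"z": 0.005,"claw": 0},
  {"x": 0.104,"y": -0.067,"z": 0.005,"claw": 0},
  {"x": 0.104,"y": -0.067,"z": 0.005,"claw": 0},
  {"x": 0.104,"y": -0.067,"z": 0.005,"claw": 0},
  {"x": 0.104,"y": -0.067,"z": 0.005,"claw": 0},
  {"x": 0.104,"y": -0.067,"z": 0.005,"claw": 0},
  {"x": 0.104,"y": -0.067,"z": 0.005,"claw": 0},
  {"x": 0.104,"y": -0.067,"z": 0.005,"claw": 0},
  {"x": 0.104,"y": -0.067,"z": 0.005,"claw": 0},
  {"x": 0.104,"y": -0.067,"z": 0.005,"claw": 0},
  {"x": 0.104,"y": -0.067,"z": 0.005,"claw": 0},
  {"x": 0.104,"y": -0.067,"z": 0.005,"claw": 0},
])

```text
schema error: expected keys x, y, z, spin, claw
```

Call:
send_rows([
  {"x": 0.148,"y": -0.095,"z": 0.007,"spin": 0,"claw": 0},
  {"x": 0.148,"y": -0.095,"z": 0.007,"spin": 0,"claw": 0},
  {"x": 0.148,"y": -0.095,"z": 0.007,"spin": 0,"claw": 0},
  {"x": 0.148,"y": -0.095,"z": 0.007,"spin": 0,"claw": 0},
  {"x": 0.148,"y": -0.095,"z": 0.007,"spin": 0,"claw": 0},
  {"x": 0.148,"y": -0.095,"z": 0.007,"spin": 0,"claw": 0},
  {"x": 0.148,"y": -0.095,"z": 0.007,"spin": 0,"claw": 0},
  {"x": 0.148,"y": -0.095,"z": 0.007,"spin": 0,"claw": 0},
  {"x": 0.148,"y": -0.095,"z": 0.007,"spin": 0,"claw": 0},
  {"x": 0.148,"y": -0.095,"z": 0.007,"spin": 0,"claw": 0},
  {"x": 0.148,"y": -0.095,"z": 0.007,"spin": 0,"claw": 0},
  {"x": 0.148,"y": -0.095,"z": 0.007,"spin": 0,"claw": 0},
  {"x": 0.148,"y": -0.095,"z": 0.007,"spin": 0,"claw": 0},
  {"x": 0.148,"y": -0.095,"z": 0.007,"spin": 0,"claw": 0},
  {"x": 0,"y": 0,"z": 0,"spin": 0,"claw": 0},
  {"x": 0,"y": 0,"z": 0,"spin": 0,"claw": 0},
])

```text
time_s: 1.7
ee_pos: [0.5504, 0.2665, 0.2243]
eef_rot: [-3.141, -0.001, 2.891]
force: [-0.7, -0.4, 0.1]
grip_width: 0.0007
grip_force: 0.0
```

Call:
send_rows([
  {"x": 0,"y": 0,"z": -0.055,"spin": 0,"claw": 0},
  {"x": 0,"y": 0,"z": -0.055,"spin": 0,"claw": 0},
  {"x": 0,"y": 0,"z": -0.055,"spin": 0,"claw": 0},
  {"x": 0,"y": 0,"z": -0.055,"spin": 0,"claw": 0},
  {"x": 0,"y": 0,"z": -0.02,"spin": 0,"claw": 0},
  {"x": 0,"y": 0,"z": -0.02,"spin": 0,"claw": 0},
  {"x": 0,"y": 0,"z": -0.02,"spin": 0,"claw": 0},
  {"x": 0,"y": 0,"z": -0.02,"spin": 0,"claw": 0},
  {"x": 0,"y": 0,"z": 0,"spin": 0,"claw": 0},
])

```text
time_s: 2.6
ee_pos: [0.5505, 0.2669, 0.1649]
eef_rot: [3.141, 0.0, 2.892]
force: [-0.5, 0.2, 2.2]
grip_width: 0.0004
grip_force: 0.8
```

Run:
```python
from h import *
print(get_obs()["force"])
a=camera("scene");cv2.imwrite("pics/s2.png",cv2.resize(a[160:340,160:460],None,fx=2.5,fy=2.5))
```

```text
[-0.48500778  0.23377694  2.24842011]
```

View pics/s2.png

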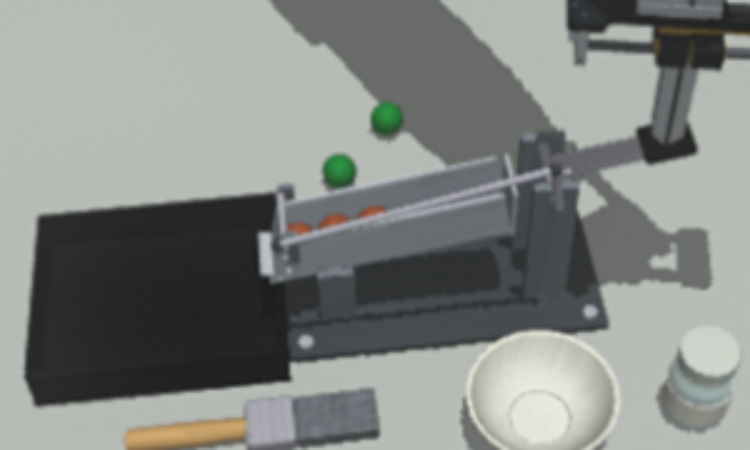

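The fingertip stands centred on the pad at about (667,140) in this crop, and the lid is just lifting. Continuing down.

Call:
send_rows([
  {"x": 0,"y": 0,"z": -0.025,"spin": 0,"claw": 0},
  {"x": 0,"y": 0,"z": -0.025,"spin": 0,"claw": 0},
  {"x": 0,"y": 0,"z": -0.025,"spin": 0,"claw": 0},
  {"x": 0,"y": 0,"z": -0.025,"spin": 0,"claw": 0},
  {"x": 0,"y": 0,"z": -0.025,"spin": 0,"claw": 0},
  {"x": 0,"y": 0,"z": -0.02,"spin": 0,"claw": 0},
  {"x": 0,"y": 0,"z": -0.01,"spin": 0,"claw": 0},
  {"x": 0,"y": 0,"z": 0,"spin": 0,"claw": 0},
])

```text
time_s: 3.45
ee_pos: [0.5505, 0.2671, 0.1337]
eef_rot: [3.141, 0.0, 2.892]
force: [0.7, 3.4, 5.6]
grip_width: 0.0004
grip_force: 3.0
```

Call:
send_rows([
  {"x": 0,"y": 0,"z": -0.01,"spin": 0,"claw": 0},
  {"x": 0,"y": 0,"z": -0.01,"spin": 0,"claw": 0},
  {"x": 0,"y": 0,"z": 0,"spin": 0,"claw": 0},
])

```text
time_s: 3.75
ee_pos: [0.5508, 0.2671, 0.1324]
eef_rot: [3.14, 0.002, 2.892]
force: [-8.3, -1.0, 24.5]
grip_width: 0.0007
grip_force: 11.7
```

The force has jumped to 24 N, so the lever is at the stop. I'll hold it there and look.

Call:
send_rows([
  {"x": 0,"y": 0,"z": 0.003,"spin": 0,"claw": 0},
  {"x": 0,"y": 0,"z": 0,"spin": 0,"claw": 0},
  {"x": 0,"y": 0,"z": 0,"spin": 0,"claw": 0},
  {"x": 0,"y": 0,"z": 0,"spin": 0,"claw": 0},
  {"x": 0,"y": 0,"z": 0,"spin": 0,"claw": 0},
  {"x": 0,"y": 0,"z": 0,"spin": 0,"claw": 0},
  {"x": 0,"y": 0,"z": 0,"spin": 0,"claw": 0},
  {"x": 0,"y": 0,"z": 0,"spin": 0,"claw": 0},
  {"x": 0,"y": 0,"z": 0,"spin": 0,"claw": 0},
  {"x": 0,"y": 0,"z": 0,"spin": 0,"claw": 0},
])

```text
time_s: 4.75
ee_pos: [0.5507, 0.2671, 0.1325]
eef_rot: [3.14, 0.002, 2.892]
force: [-5.8, -1.1, 20.6]
grip_width: 0.0007
grip_force: 10.0
```

Run:
```python
from h import *
print(get_obs()["force"])
a=camera("scene");b=camera("top");cv2.imwrite("pics/s3.png",np.hstack([cv2.resize(a[190:330,160:410],(400,224)),cv2.resize(b[180:320,250:500],(400,224))]))
```

```text
[-5.83505819 -1.10608975 20.61555342]
```

View pics/s3.png

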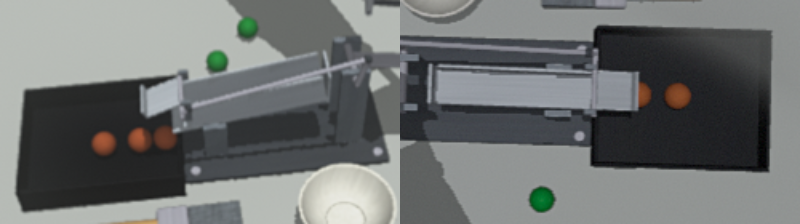

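All three balls are in the tray (left panel: (104,143), (140,140), (165,138)). The chute is empty and the lid is wide open. Easing up at about 10 mm/s.

Call:
send_rows([
  {"x": 0,"y": 0,"z": 0.005,"spin": 0,"claw": 0},
  {"x": 0,"y": 0,"z": 0.005,"spin": 0,"claw": 0},
  {"x": 0,"y": 0,"z": 0.005,"spin": 0,"claw": 0},
  {"x": 0,"y": 0,"z": 0.005,"spin": 0,"claw": 0},
  {"x": 0,"y": 0,"z": 0.005,"spin": 0,"claw": 0},
  {"x": 0,"y": 0,"z": 0.005,"spin": 0,"claw": 0},
  {"x": 0,"y": 0,"z": 0.005,"spin": 0,"claw": 0},
  {"x": 0,"y": 0,"z": 0.005,"spin": 0,"claw": 0},
  {"x": 0,"y": 0,"z": 0.005,"spin": 0,"claw": 0},
  {"x": 0,"y": 0,"z": 0.005,"spin": 0,"claw": 0},
  {"x": 0,"y": 0,"z": 0.005,"spin": 0,"claw": 0},
  {"x": 0,"y": 0,"z": 0.005,"spin": 0,"claw": 0},
  {"x": 0,"y": 0,"z": 0.005,"spin": 0,"claw": 0},
  {"x": 0,"y": 0,"z": 0.005,"spin": 0,"claw": 0},
  {"x": 0,"y": 0,"z": 0.005,"spin": 0,"claw": 0},
  {"x": 0,"y": 0,"z": 0.005,"spin": 0,"claw": 0},
  {"x": 0,"y": 0,"z": 0.005,"spin": 0,"claw": 0},
  {"x": 0,"y": 0,"z": 0.005,"spin": 0,"claw": 0},
  {"x": 0,"y": 0,"z": 0.005,"spin": 0,"claw": 0},
  {"x": 0,"y": 0,"z": 0.005,"spin": 0,"claw": 0},
])

```text
time_s: 6.85
ee_pos: [0.5503, 0.2665, 0.1506]
eef_rot: [-3.141, -0.0, 2.892]
force: [1.6, -1.2, 3.8]
grip_width: 0.0006
grip_force: 1.8
```

Call:
send_rows([
  {"x": 0,"y": 0,"z": 0.005,"spin": 0,"claw": 0},
  {"x": 0,"y": 0,"z": 0.005,"spin": 0,"claw": 0},
  {"x": 0,"y": 0,"z": 0.005,"spin": 0,"claw": 0},
  {"x": 0,"y": 0,"z": 0.005,"spin": 0,"claw": 0},
  {"x": 0,"y": 0,"z": 0.005,"spin": 0,"claw": 0},
  {"x": 0,"y": 0,"z": 0.005,"spin": 0,"claw": 0},
  {"x": 0,"y": 0,"z": 0.005,"spin": 0,"claw": 0},
  {"x": 0,"y": 0,"z": 0.005,"spin": 0,"claw": 0},
  {"x": 0,"y": 0,"z": 0.005,"spin": 0,"claw": 0},
  {"x": 0,"y": 0,"z": 0.005,"spin": 0,"claw": 0},
  {"x": 0,"y": 0,"z": 0.005,"spin": 0,"claw": 0},
  {"x": 0,"y": 0,"z": 0.005,"spin": 0,"claw": 0},
  {"x": 0,"y": 0,"z": 0.005,"spin": 0,"claw": 0},
  {"x": 0,"y": 0,"z": 0.005,"spin": 0,"claw": 0},
  {"x": 0,"y": 0,"z": 0.005,"spin": 0,"claw": 0},
])

```text
time_s: 8.35
ee_pos: [0.5503, 0.2669, 0.1657]
eef_rot: [-3.142, -0.0, 2.892]
force: [-0.1, -1.5, 1.3]
grip_width: 0.0006
grip_force: 1.0
```

Call:
send_rows([
  {"x": 0,"y": 0,"z": 0.003,"spin": 0,"claw": 0},
  {"x": 0,"y": 0,"z": 0.003,"spin": 0,"claw": 0},
  {"x": 0,"y": 0,"z": 0.003,"spin": 0,"claw": 0},
  {"x": 0,"y": 0,"z": 0.003,"spin": 0,"claw": 0},
  {"x": 0,"y": 0,"z": 0.003,"spin": 0,"claw": 0},
  {"x": 0,"y": 0,"z": 0.003,"spin": 0,"claw": 0},
  {"x": 0,"y": 0,"z": 0.003,"spin": 0,"claw": 0},
  {"x": 0,"y": 0,"z": 0.003,"spin": 0,"claw": 0},
  {"x": 0,"y": 0,"z": 0.003,"spin": 0,"claw": 0},
  {"x": 0,"y": 0,"z": 0.003,"spin": 0,"claw": 0},
  {"x": 0,"y": 0,"z": 0.003,"spin": 0,"claw": 0},
  {"x": 0,"y": 0,"z": 0.003,"spin": 0,"claw": 0},
  {"x": 0,"y": 0,"z": 0.003,"spin": 0,"claw": 0},
  {"x": 0,"y": 0,"z": 0.003,"spin": 0,"claw": 0},
  {"x": 0,"y": 0,"z": 0.003,"spin": 0,"claw": 0},
  {"x": 0,"y": 0,"z": 0.003,"spin": 0,"claw": 0},
  {"x": 0,"y": 0,"z": 0.003,"spin": 0,"claw": 0},
  {"x": 0,"y": 0,"z": 0.003,"spin": 0,"claw": 0},
])

```text
time_s: 10.15
ee_pos: [0.5504, 0.2669, 0.1765]
eef_rot: [3.142, -0.0, 2.892]
force: [0.5, -0.2, 0.2]
grip_width: 0.0004
grip_force: 0.0
```

Call:
send_rows([
  {"x": 0,"y": 0,"z": 0.004,"spin": 0,"claw": 0},
  {"x": 0,"y": 0,"z": 0.004,"spin": 0,"claw": 0},
  {"x": 0,"y": 0,"z": 0.004,"spin": 0,"claw": 0},
  {"x": 0,"y": 0,"z": 0.004,"spin": 0,"claw": 0},
  {"x": 0,"y": 0,"z": 0.004,"spin": 0,"claw": 0},
  {"x": 0,"y": 0,"z": 0.05,"spin": 0,"claw": 0},
  {"x": 0,"y": 0,"z": 0.1,"spin": 0,"claw": 0},
  {"x": 0,"y": 0,"z": 0.1,"spin": 0,"claw": 0},
  {"x": 0,"y": 0,"z": 0.05,"spin": 0,"claw": 0},
  {"x": 0,"y": 0,"z": 0,"spin": 0,"claw": 0},
  {"x": 0,"y": 0,"z": 0,"spin": 0,"claw": 0},
])

```text
time_s: 11.25
ee_pos: [0.5502, 0.2668, 0.2398]
eef_rot: [-3.141, -0.001, 2.892]
force: [0.0, 0.3, -1.0]
grip_width: 0.0007
grip_force: 0.0
```

Run:
```python
from h import *
print(get_obs()["force"])
a=camera("scene");b=camera("top");cv2.imwrite("pics/s4.png",np.hstack([cv2.resize(a[190:350,160:460],(400,214)),cv2.resize(b[120:320,180:500],(400,214))]))
```

```text
[ 0.03066401  0.28629871 -0.99559157]
```

View pics/s4.png

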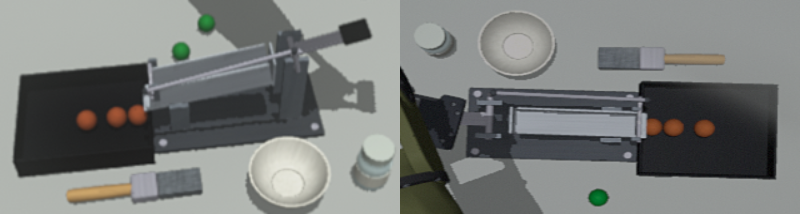

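The lid is shut, the lever is up and free, all three balls are in the tray at (653/674/705,128) in the right panel, and nothing else has moved.

```bash
python3 -c "
from station import *
print(hand_in())"
```

```text
the job is handed in; nothing more can be done
None
```

Done and handed in after about 11 s on the robot's clock: the lever was pressed to its stop, all three clay balls rolled into the black tray, the lever was eased back up at about 10 mm/s, and the last pictures show the lid shut and nothing else moved.

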